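Count the blue-lidded specimen on its tally counter

ROBOT

A 6-joint arm with a two-finger parallel gripper is mounted at the origin on a cart in front of the work surface, level with it; the furniture and walls round the work are solid. World frame = base frame: x ahead of the robot, y to its left, z up, the work surface at z = 0. Lengths are in m, angles in degrees, forces in N, time in s.
With the tool pointing down it reaches from about 0.35 to 0.875 m from the base axis. Payload 4.2 kg.
Tool frame: the origin (TCP) lies between the finger pads; the fingertips stand 25 mm ahead of it and the grasp point (between the pads) lies 6 mm ahead of it (r.tips_ahead is the distance from the TCP to the fingertips, in m); z points along the fingers, y is the direction in which the jaws open and shut (so a half turn about z gives the same grasp; the last joint's range is limited). The gripper opens to 87 mm and grips with 3 to 60 N. Pads are 19 mm wide; open, the fingers measure 117 mm over their backs; the gripper's body (75 mm by 190 mm) begins 51 mm behind the grasp point.
Start: joints at [-54.397, 22.042, 0.453, 0, -68.411, -14.817], TCP at [0.222, -0.584, 0.248] pointing down, gripper open.
Joint ranges: [-179.83, 179.83], [-69.29, 118.12], [-61.27, 80.66], [-181.25, 117.63], [-171.15, -9.14], [-177.46, 177.46]. Speed limits (degrees/s): [159.86, 159.86, 180, 180, 180, 180].

INTERFACE

Orientations are given as a 3x3 rotation matrix whose columns are the frame's x, y, z axes.
In Python, from station import r, vision, finish_job gives the robot as it stands.
- The arm moves only by the shell command python3 -m jog 'ROWS'. ROWS is a JSON object of lists of equal length, an entry for each row: "rot": the turn, a rotation vector about the world's x, y, z in degrees, a list of three; "delta_pos": the shift along the world's x, y, z in mm, a list of three; "grip": the opening in per cent of the stroke, from 0 (shut) to 100 (fully open). A call has 1 to 10 rows; each row shifts and turns the commanded pose from where the row before left it; what a row does not reach is not made up. A row lasts 1/12 s, in which the tool goes at most 41.7 mm and 7.16 degrees, less where a joint would pass 70% of its speed; a pose out of reach is approached as far as the arm can. A call with a gripper value outside its range is refused whole. The fingers move at their own pace and stop on an object; the grip force is fixed at half the most. Time passes only in rows, so rows that do not move let the fingers close. It gives the time, the measured TCP pose, the force and the opening at its end, in the units of the state.
- r.sense(): the state, without advancing time (a new reading comes with each control period).
- vision.capture(name): name is "scene" or "top" or "wrist"; returns a dict with "frame" (400x640x3 uint8, red, green, blue), "K" (3x3 intrinsics, pixels), "k1" (the pictures are not rectified: a ray, as slopes to the right and down, at radius r is drawn at 1 + k1 r^2 times it, then the intrinsics apply), "xyz" and "orientation" of the camera in the world. Camera axes: x right, y up, looking along -z (the intrinsics and any distortion apply to the point x, -y, -z); pixel columns grow to the right and rows downward; lengths in m; the calibration is good to about 2 mm. A picture is of the moment at which its call begins. There is no depth.
- finish_job(): hands the job in, once; it reports no verdict.
The state is a dict: "time_s": time; "joints": joint angles; "joint_velocities": joint speeds; "effort": joint torques, N m; "tcp_pos": TCP position; "ee_rot": TCP orientation; "wrist_force": force on the tool from outside, world axes, zero at the start; "moment": the same for the moment, N m; "gripper_width": opening from 0.0 (shut) to 1.0 (fully open).
Only numpy, scipy, OpenCV 4.12 (cv2) and the standard library are available. Lean on these libraries where they do the work, as an engineer would, in place of code of your own. Each camera call takes 0.05 s, during which the arm holds its last target. There are 200 camera calls.

TASK

Each of the three specimen cups stands on a base plate beside its own hand tally counter. Count the blue-lidded specimen: with the fingertips, gently press the lever of the tally counter on its plate all the way down, let it spring back up, and withdraw. Do not press the other two counters, shift the plates, disturb the cups or anything else on the bench, and do not lift anything.

Things in the scene. Friction and masses are not known exactly. Their poses are not given: they have to be found in the camera images.
- station_blue: counting station: grey base plate 96 (x) x 150 (y) x 10 mm, loose, about 0.9 kg in all, that carries the blue-lidded cup near its +y end and an off-white hand tally counter (28 x 48 x 50 mm) fixed near its -y end (counter centre 40 mm from the plate's middle). Origin: centre of the underside; z up; y along the plate towards the cup, x across
- press_blue (a point): spot to press on the counter of the station with the blue-lidded cup: on top of its lever, 59 mm above the bench; does not move with the lever. Axes as the plate's. Lever: thumb plate 10 (x) x 22 mm (y), from 4 mm to the -y side of the spot (free end, goes down) to 18 mm to its +y side, hinged there 8 mm lower. Fully down, the lever is 4 mm lower at the spot, on a hard stop
- counter_blue_lever (a joint): lever of the tally counter of the station with the blue-lidded cup: 0 = up at rest, 0.244 rad = fully down; let go, a spring brings it back up to about 0.04 or less; pushing there takes under 1 N at first and 2 to 4 N at the stop (more the nearer the fingertip bears to the hinge)
- cup_blue: specimen cup, white with a blue screw lid, 57 mm across the lid and 60 mm high, 80 g, standing loose on its station's base plate (10 mm high); origin: centre of its underside, z up
- station_red_a: counting station: grey base plate 96 (x) x 150 (y) x 10 mm, loose, about 0.9 kg in all, that carries the first red-lidded cup near its +y end and an off-white hand tally counter (28 x 48 x 50 mm) fixed near its -y end (counter centre 40 mm from the plate's middle). Origin: centre of the underside; z up; y along the plate towards the cup, x across
- press_red_a (a point): spot to press on the counter of the station with the first red-lidded cup: on top of its lever, 59 mm above the bench; does not move with the lever. Axes as the plate's. Lever: thumb plate 10 (x) x 22 mm (y), from 4 mm to the -y side of the spot (free end, goes down) to 18 mm to its +y side, hinged there 8 mm lower. Fully down, the lever is 4 mm lower at the spot, on a hard stop
- counter_red_a_lever (a joint): lever of the tally counter of the station with the first red-lidded cup: 0 = up at rest, 0.244 rad = fully down; let go, a spring brings it back up to about 0.04 or less; pushing there takes under 1 N at first and 2 to 4 N at the stop (more the nearer the fingertip bears to the hinge)
- cup_red_a: specimen cup, white with a red screw lid, 57 mm across the lid and 60 mm high, 80 g, standing loose on its station's base plate (10 mm high); origin: centre of its underside, z up
- station_red_b: counting station: grey base plate 96 (x) x 150 (y) x 10 mm, loose, about 0.9 kg in all, that carries the second red-lidded cup near its +y end and an off-white hand tally counter (28 x 48 x 50 mm) fixed near its -y end (counter centre 40 mm from the plate's middle). Origin: centre of the underside; z up; y along the plate towards the cup, x across
- press_red_b (a point): spot to press on the counter of the station with the second red-lidded cup: on top of its lever, 59 mm above the bench; does not move with the lever. Axes as the plate's. Lever: thumb plate 10 (x) x 22 mm (y), from 4 mm to the -y side of the spot (free end, goes down) to 18 mm to its +y side, hinged there 8 mm lower. Fully down, the lever is 4 mm lower at the spot, on a hard stop
- counter_red_b_lever (a joint): lever of the tally counter of the station with the second red-lidded cup: 0 = up at rest, 0.244 rad = fully down; let go, a spring brings it back up to about 0.04 or less; pushing there takes under 1 N at first and 2 to 4 N at the stop (more the nearer the fingertip bears to the hinge)
- cup_red_b: specimen cup, white with a red screw lid, 57 mm across the lid and 60 mm high, 80 g, standing loose on its station's base plate (10 mm high); origin: centre of its underside, z up
- tape_roll: bystander: roll of beige tape lying flat, 96 mm across, 25 mm high, at the back; origin: centre of its underside
- iodine: bystander: brown dropper bottle with black cap, 38 x 38 x 107 mm, at the back; origin: centre of its underside
- oil_bottle: bystander: small brown dropper bottle with black cap, 30 x 30 x 84 mm, at the back; origin: centre of its underside
- mug_1: bystander: white mug, 92 x 127 x 95 mm, at the right; origin: centre of its underside
Not all that is in view belongs to the job. Of the things that look like the cup_blue, the larger one is meant. What is shaped like the cup_red_a but purple is not meant.

How it is judged (in metres and radians):
On the way, in this order (a step that is already met when the one before it is completed fails the run):
1. the fingertips hold the lever of the blue-lidded cup's counter down (at least 0.19 of its 0.244 rad) (value of joint counter_blue_lever above 0.19 rad and contact force between the fingers and station_blue above 0.2 N), for 0.1 s.
2. that lever is let go and is up again (under 0.1 rad) (value of joint counter_blue_lever below 0.1 rad and contact force between each of the arm, the fingers and station_blue below 0.1 N), for 0.2 s.
At the end, for the whole second after the job is handed in: all three levers are up again (under 0.1 rad); every plate and cup is within 15 mm of where it started, the cups upright (under 0.1 rad) and at rest; the four loose bystanders are within 20 mm of where they started (value of joint each of counter_blue_lever, counter_red_a_lever, counter_red_b_lever below 0.1 rad and distance of each of station_blue, station_red_a, station_red_b, cup_blue, cup_red_a, cup_red_b from where it was at the start of the episode below 0.015 m and angle between each of cup_blue, cup_red_a, cup_red_b's own z axis and vertical below 0.1 rad and linear speed of each of cup_blue, cup_red_a, cup_red_b below 0.02 m/s and distance of each of tape_roll, iodine, oil_bottle, mug_1 from where it was at the start of the episode below 0.02 m); the robot touches nothing.
It fails at once if a lever of another counter is pressed (over 0.1 rad) (value of joint any of counter_red_a_lever, counter_red_b_lever above 0.1 rad).
It fails at once if a plate is shifted by more than 15 mm, tipped by more than 0.08 rad or lifted by more than 5 mm (distance of any of station_blue, station_red_a, station_red_b from where it was at the start of the episode above 0.015 m or angle between any of station_blue, station_red_a, station_red_b's own z axis and vertical above 0.08 rad or height (world z) of any of station_blue, station_red_a, station_red_b above 0.005 m).
It fails at once if a cup is moved by more than 15 mm, tipped by more than 0.15 rad or lifted by more than 5 mm off its plate (distance of any of cup_blue, cup_red_a, cup_red_b from where it was at the start of the episode above 0.015 m or angle between any of cup_blue, cup_red_a, cup_red_b's own z axis and vertical above 0.15 rad or height (world z) of any of cup_blue, cup_red_a, cup_red_b above 0.015 m).
It fails at once if a loose bystander is moved by more than 20 mm (distance of any of tape_roll, iodine, oil_bottle, mug_1 from where it was at the start of the episode above 0.02 m).
It fails at once if the robot bears on the blue-lidded cup's station with more than 25 N (contact force between any of the fingers, the arm and station_blue above 25 N).
It also fails if it takes over 32 s, if anything falls off the work surface, if the arm or the gripper's body presses on something with over 40 N, if the wrist force passes 120 N, or if a joint passes its speed limit or range.

## Working session

There is one attempt and no reset: what is moved stays moved. The work goes in short steps, Python scripts to look and compute and a shell command to move; the robot and the scene stay as the last step left them, time stands still between calls to the robot, and variables do not carry over. Pictures are saved under pics/ and viewed, about 8 in all and at most 12, crops included, and the job is handed in when it is done.

```bash
mkdir -p pics
cat > h.py <<'E'
import numpy as np, cv2
from station import r, vision, finish_job
def cap(n,f):
    c=vision.capture(n); cv2.imwrite('pics/'+f,c['frame'][:,:,::-1]); return c
def ray(c,u,v):
    K=np.array(c['K']); d=np.array([(u-K[0,2])/K[0,0],(v-K[1,2])/K[1,1]]); p=d.copy()
    for _ in range(20): p=d/(1+c['k1']*(p@p))
    return np.array(c['orientation'])@np.array([p[0],-p[1],-1])
def at(c,u,v,z):
    d=ray(c,u,v); o=np.array(c['xyz']); return o+d*(z-o[2])/d[2]
def proj(c,P):
    q=np.array(c['orientation']).T@(np.array(P)-np.array(c['xyz'])); s=np.array([q[0],-q[1]])/-q[2]
    s=s*(1+c['k1']*(s@s)); K=np.array(c['K']); return s*[K[0,0],K[1,1]]+[K[0,2],K[1,2]]
E
python3 - <<'E'
from h import *
import pickle
for n in('top','scene'):
    c=cap(n,n+'1.png'); pickle.dump(c,open(n+'.pkl','wb')); print(n,c['xyz'],c['k1'])
E
```

```text
top [ 0.37018882 -0.10534517  1.13259161] -0.035027773324234665
scene [-0.0472659   0.59077097  0.71148686] -0.06682262305785525
```

View pics/top1.png

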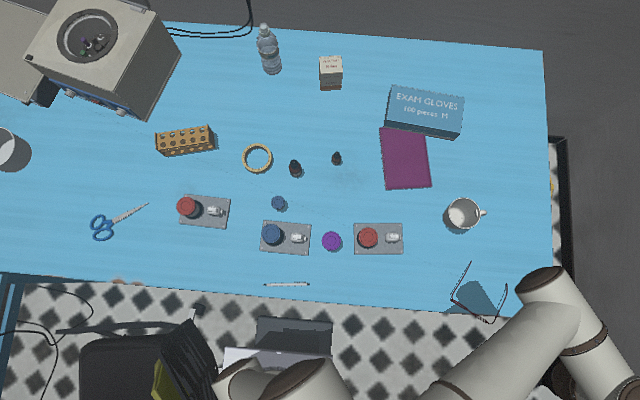

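View pics/scene1.png

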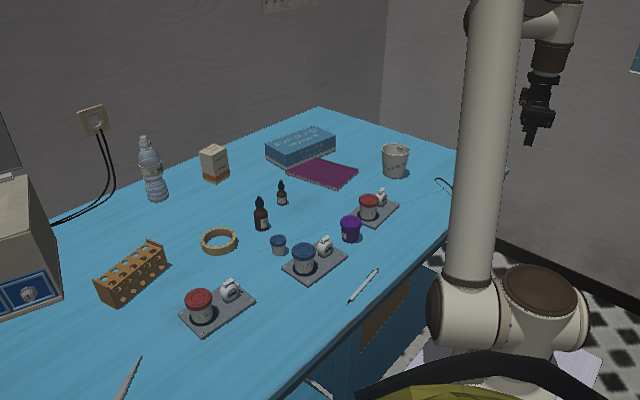

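The top view shows the blue station with its plate centred near (286,237), the lid at (271,234) and the counter at (299,238). The small blue cup at (279,204) is a decoy, and so is the purple one at (331,241).

Run:
```python
from h import *
import pickle
c=pickle.load(open('top.pkl','rb'))
im=c['frame'][205:265,245:345,::-1]; cv2.imwrite('pics/crop.png',cv2.resize(im,None,fx=8,fy=8,interpolation=cv2.INTER_CUBIC))
for u,v in((262,220),(311.5,222),(310,254.5),(260,252)): print(at(c,u,v,.01).round(4))
print('lid',at(c,271,234,.07).round(4),'ctr',at(c,299,238,.059).round(4))
print(r.sense()['ee_rot'],r.sense()['gripper_width'])
```

```text
[0.5292 0.0883 0.01  ]
[ 0.5361 -0.0646  0.01  ]
[ 0.4366 -0.069   0.01  ]
[0.431  0.0829 0.01  ]
lid [0.4821 0.0471 0.07  ] ctr [ 0.4786 -0.0342  0.059 ]
[[-9.34974947e-01 -3.54712848e-01 -8.02703888e-04]
 [-3.54713738e-01  9.34973227e-01  1.79670432e-03]
 [ 1.13192538e-04  1.96460363e-03 -9.99998064e-01]] 1.0011553429091187
```

View pics/crop.png

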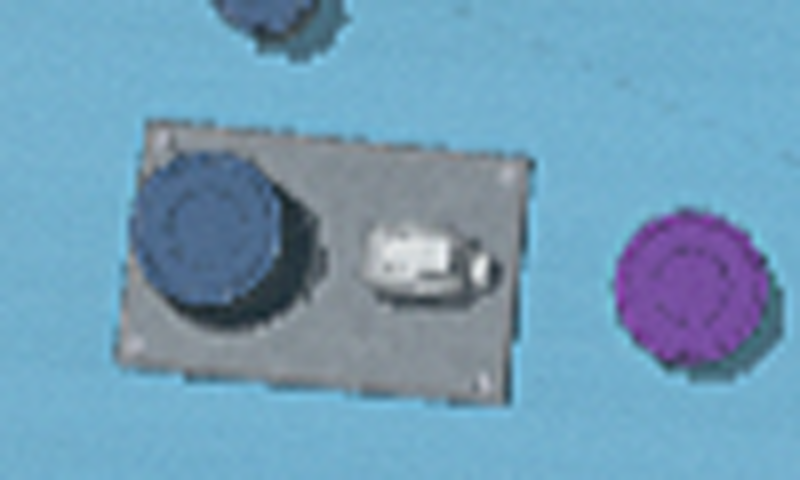

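Crop corners, in full pixels: (263.5,220.3), (311.6,225), (308.5,255.4) and (259.6,250.6). The cup is at the left (+y) end, with the counter and its light lever at right. Next I'll work out the pose and the approach.

Run:
```python
from h import *
import pickle
c=pickle.load(open('top.pkl','rb'))
P=[at(c,u-.5,v-.5,.01) for u,v in((263.5,220.25),(311.6,225),(308.5,255.4),(259.6,250.6))]
a=np.array(P); print(a.round(4)); m=a.mean(0)
y=a[0]+a[3]-a[1]-a[2]; y/=np.linalg.norm(y); x=np.array([y[1],-y[0],0])
print('sizes',[np.linalg.norm(a[i]-a[i-1]).round(4) for i in range(4)],'mid',m,'yaw',np.degrees(np.arctan2(-y[0],y[1])))
lid=at(c,245+207/8,205+228/8,.07); print('lid in plate',(lid-m)@x,(lid-m)@y)
for n,u in(('lever ends',(385,255)),('',(450,255)),('knob',(480,268))):
    q=at(c,245+u[0]/8,205+u[1]/8,.059); print(n,q.round(4),((q-m)@x).round(4),((q-m)@y).round(4))
s=r.sense(); print('ctr',m-.04*y,s['tcp_pos'],r.tips_ahead)
print('wrist cam', {k:np.round(v,3) for k,v in vision.capture('wrist').items() if k in('xyz','orientation','K')})
```

```text
[[ 0.5302  0.0853  0.01  ]
 [ 0.5282 -0.064   0.01  ]
 [ 0.4349 -0.0631  0.01  ]
 [ 0.4365  0.0863  0.01  ]]
sizes [np.float64(0.0937), np.float64(0.1494), np.float64(0.0933), np.float64(0.1494)] mid [0.4824525 0.011138  0.01     ] yaw -0.6913622269418566
lid in plate 0.0006384233061783389 0.03653035693774097
lever ends [ 0.4805 -0.0167  0.059 ] -0.0017 -0.0279
 [ 0.4825 -0.0404  0.059 ] 0.0007 -0.0516
knob [ 0.4787 -0.0518  0.059 ] -0.003 -0.063
ctr [ 0.48196985 -0.02885909  0.01      ] [ 0.22162892 -0.58386484  0.2465713 ] 0.025
wrist cam {'K': array([[343.607,   0.   , 317.956],
       [  0.   , 343.607, 196.754],
       [  0.   ,   0.   ,   1.   ]]), 'xyz': array([ 0.155, -0.609,  0.385]), 'orientation': array([[-0.355, -0.903, -0.242],
       [ 0.935, -0.343, -0.094],
       [ 0.002, -0.26 ,  0.966]])}
```

The plate measures 149 x 93 mm with a yaw of about -0.7°. The lever's free end is near plate y = -0.051, so the spot is near world (0.483, -0.037). I'll move above it with the jaws shut and lying along x.

```bash
python3 -m jog '{"delta_pos":[[13,27,0],[13,27,0],[13,27,0],[13,27,0],[13,27,0],[13,27,0],[13,27,0],[13,27,0],[13,27,0],[13,27,0]],"rot":[[0,0,6.85],[0,0,6.85],[0,0,6.85],[0,0,6.85],[0,0,6.85],[0,0,6.85],[0,0,6.85],[0,0,6.85],[0,0,6.85],[0,0,6.85]],"grip":[0,0,0,0,0,0,0,0,0,0]}'
python3 -m jog '{"delta_pos":[[13,27,0],[13,27,0],[13,27,0],[13,27,-10],[13,27,-10],[13,27,-10],[13,27,-10],[13,27,-10],[13,27,-10],[13,27,-10]],"rot":[[0,0,0],[0,0,0],[0,0,0],[0,0,0],[0,0,0],[0,0,0],[0,0,0],[0,0,0],[0,0,0],[0,0,0]],"grip":[0,0,0,0,0,0,0,0,0,0]}'
python3 -m jog '{"delta_pos":[[0,0,0],[0,0,0],[0,0,0]],"rot":[[0,0,0],[0,0,0],[0,0,0]],"grip":[0,0,0]}'
python3 - <<'E'
from h import *
import pickle
c=cap('wrist','w1.png'); pickle.dump(c,open('w.pkl','wb')); s=r.sense(); print(s['tcp_pos'],np.round(s['ee_rot'],3),s['joints'],s['wrist_force'],s['gripper_width'],c['xyz'])
t=np.array(s['tcp_pos']); print(proj(c,t+s['ee_rot'][:,2]*.025 if hasattr(s['ee_rot'],'shape') else t-[0,0,.025]),proj(c,[.483,-.037,.059]))
E
```

```text
time_s: 0.98
tcp_pos: [0.352, -0.3128, 0.2474]
ee_rot: [[-0.007, -1.0, -0.0], [-1.0, 0.007, 0.0], [-0.0, 0.0, -1.0]]
wrist_force: [0.3, 0.5, -0.6]
gripper_width: 0.328
time_s: 1.82
tcp_pos: [0.482, -0.0428, 0.177]
ee_rot: [[-0.012, -1.0, -0.0], [-1.0, 0.012, 0.0], [-0.0, 0.0, -1.0]]
wrist_force: [-0.0, 0.2, 1.0]
gripper_width: 0.005
time_s: 2.07
tcp_pos: [0.4815, -0.0444, 0.1774]
ee_rot: [[-0.012, -1.0, -0.001], [-1.0, 0.012, -0.0], [0.0, 0.001, -1.0]]
wrist_force: [-0.8, 0.0, 0.5]
gripper_width: 0.005
[ 0.48149305 -0.04473449  0.17769051] [[-0.013 -1.    -0.   ]
 [-1.     0.013 -0.   ]
 [ 0.     0.    -1.   ]] [ 1.39899987e+01  1.22001732e+01 -2.47572007e+01  2.47801853e-03
 -5.30507924e+01 -1.47302406e+01] [-0.46680193 -0.66695419 -0.26295416] 0.009517698383037121 [ 0.4800234  -0.11484936  0.31555923]
[316.67809289 246.81810893] [315.29136235 208.06739839]
```

View pics/w1.png

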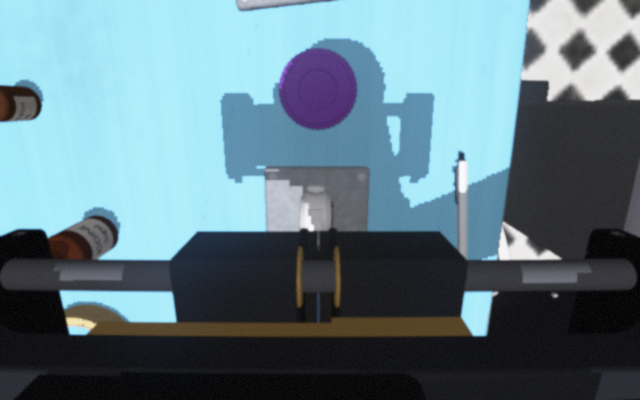

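The wrist view shows the plate's -y edge at row 167, the counter's white top at about (316,205), and the shut fingers hanging over it. I'll enlarge that part.

Run:
```python
from h import *
import pickle
c=pickle.load(open('w.pkl','rb'))
cv2.imwrite('pics/w1c.png',cv2.resize(c['frame'][160:250,260:375,::-1],None,fx=6,fy=6,interpolation=cv2.INTER_CUBIC))
```

```text
(no output)
```

View pics/w1c.png

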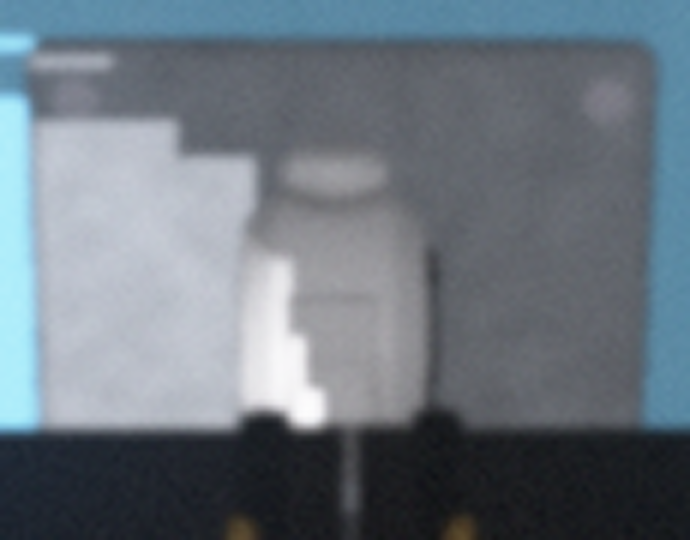

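The lever's free edge shows at crop (335,298), which is pixel (315.8,209.7). The ring or knob on the counter's end is at row 188, and the plate edge at row 166.5.

Run:
```python
from h import *
import pickle
c=pickle.load(open('w.pkl','rb'))
print('lever end',[at(c,315.8,209.7,z).round(4) for z in(.055,.06)],'body edge',at(c,315,193,.05).round(4),'plate edge',at(c,316,166.5,.01).round(4))
print('body sides',at(c,300.5,215,.045).round(4),at(c,331.5,215,.045).round(4),'plate sides',at(c,266,215,.01).round(4),at(c,368,215,.01).round(4))
```

```text
lever end [array([ 0.4827, -0.0344,  0.055 ]), array([ 0.4826, -0.036 ,  0.06  ])] body edge [ 0.4832 -0.0468  0.05  ] plate edge [ 0.4824 -0.0612  0.01  ]
body sides [ 0.4955 -0.0269  0.045 ] [ 0.4698 -0.0266  0.045 ] plate sides [ 0.5297 -0.0159  0.01  ] [ 0.4344 -0.0148  0.01  ]
```

Both cameras agree to within 2–3 mm. I'll aim the tip at (0.4825, -0.036) and descend to just above the lever.

```bash
python3 -m jog '{"delta_pos":[[1,9,-10],[0,0,-15],[0,0,-15],[0,0,-15],[0,0,-12],[0,0,-8],[0,0,-5],[0,0,-3],[0,0,0],[0,0,0]],"rot":[[0,0,0],[0,0,0],[0,0,0],[0,0,0],[0,0,0],[0,0,0],[0,0,0],[0,0,0],[0,0,0],[0,0,0]],"grip":[0,0,0,0,0,0,0,0,0,0]}'
python3 - <<'E'
from h import *
c=cap('wrist','w2.png'); s=r.sense(); print(s['tcp_pos'],s['wrist_force'])
d=cap('scene','s2.png')
a=cv2.resize(c['frame'][150:270,240:400,::-1],None,fx=5,fy=5,interpolation=cv2.INTER_CUBIC)[:300]
p=proj(d,[.4825,-.036,.06]).astype(int); print(p)
b=cv2.resize(d['frame'][p[1]-30:p[1]+30,p[0]-80:p[0]+80,::-1],None,fx=5,fy=5,interpolation=cv2.INTER_CUBIC)
cv2.imwrite('pics/ws2.png',np.vstack([a,b]))
E
```

```text
time_s: 2.95
tcp_pos: [0.4832, -0.0354, 0.0951]
ee_rot: [[-0.013, -1.0, 0.001], [-1.0, 0.013, 0.0], [-0.0, -0.001, -1.0]]
wrist_force: [1.0, 0.1, 0.8]
gripper_width: 0.009
[ 0.48328746 -0.03530093  0.09518022] [-0.19563431 -0.33992928  0.39528675]
[327 236]
```

View pics/ws2.png

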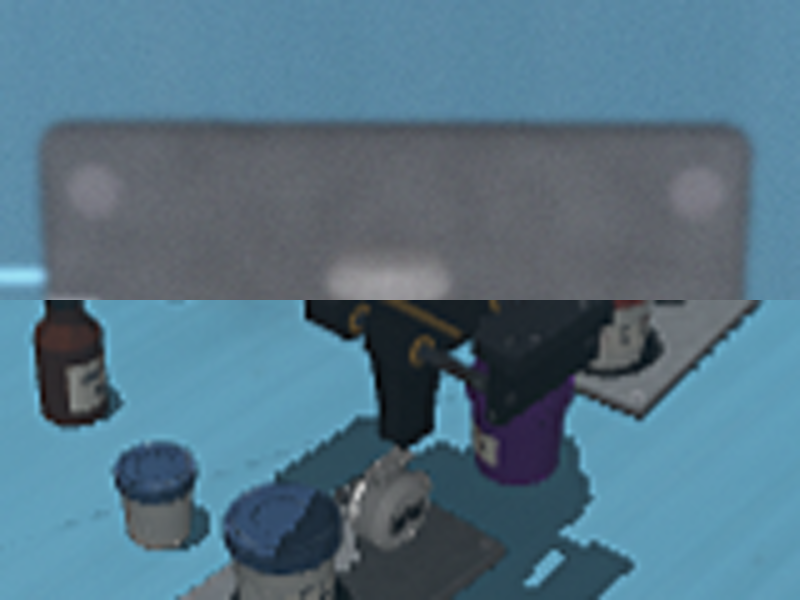

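The fingertip, in the scene part at (405,440), hangs right above the raised end of the lever, clear of the cup and of the purple decoy. I'll press down.

```bash
python3 -m jog '{"delta_pos":[[0,0,-3],[0,0,-3],[0,0,-2],[0,0,-2],[0,0,-1],[0,0,-1],[0,0,0],[0,0,0]],"rot":[[0,0,0],[0,0,0],[0,0,0],[0,0,0],[0,0,0],[0,0,0],[0,0,0],[0,0,0]],"grip":[0,0,0,0,0,0,0,0]}'
python3 -m jog '{"delta_pos":[[0,0,-1],[0,0,-1],[0,0,0],[0,0,0]],"rot":[[0,0,0],[0,0,0],[0,0,0],[0,0,0]],"grip":[0,0,0,0]}'
python3 -m jog '{"delta_pos":[[0,0,-1],[0,0,0],[0,0,0]],"rot":[[0,0,0],[0,0,0],[0,0,0]],"grip":[0,0,0]}'
```

```text
time_s: 3.72
tcp_pos: [0.4828, -0.0355, 0.0827]
ee_rot: [[-0.013, -1.0, -0.0], [-1.0, 0.013, -0.0], [0.0, 0.0, -1.0]]
wrist_force: [-0.5, -2.2, 2.3]
gripper_width: 0.002
time_s: 4.05
tcp_pos: [0.4829, -0.0359, 0.0813]
ee_rot: [[-0.012, -1.0, 0.0], [-1.0, 0.012, -0.001], [0.001, -0.0, -1.0]]
wrist_force: [-2.1, -5.5, 8.0]
gripper_width: 0.003
time_s: 4.3
tcp_pos: [0.4829, -0.0359, 0.081]
ee_rot: [[-0.012, -1.0, 0.0], [-1.0, 0.012, -0.001], [0.001, -0.0, -1.0]]
wrist_force: [-3.0, -5.2, 12.4]
gripper_width: 0.008
```

Run:
```python
from h import *
d=cap('scene','s3.png'); s=r.sense(); print(s['tcp_pos'],s['wrist_force'],s['moment'])
o=cv2.imread('pics/s2.png')
f=lambda im:cv2.resize(im[215:265,300:360],None,fx=6.6,fy=6.6,interpolation=cv2.INTER_CUBIC)
cv2.imwrite('pics/s3c.png',np.hstack([f(o),f(d['frame'][:,:,::-1])]))
```

```text
[ 0.48294626 -0.03591074  0.08098978] [-3.98101816 -4.67480163 12.66126366] [-1.39330907  1.06919088 -0.00156754]
```

View pics/s3c.png

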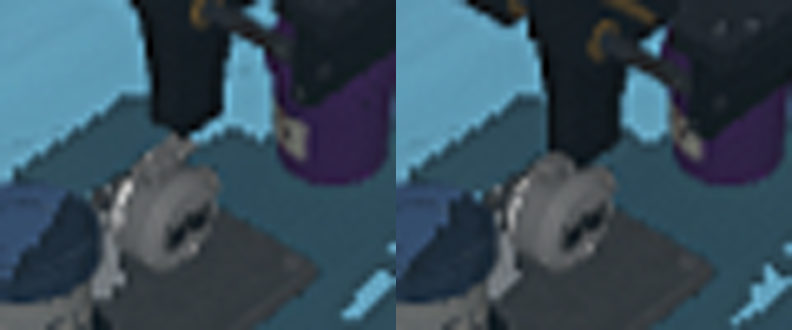

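The lever stuck up in the left half, before the press, and is flush in the right half. I'll release in 1 mm steps and watch how the force falls with height, to tell the stop from the body.

```bash
for i in 1 2 3 4 5 6 7; do python3 -m jog '{"delta_pos":[[0,0,1],[0,0,0]],"rot":[[0,0,0],[0,0,0]],"grip":[0,0]}' | grep -E 'tcp|force'; done
```

```text
tcp_pos: [0.4829, -0.0358, 0.0813]
wrist_force: [-1.2, -3.8, 6.8]
tcp_pos: [0.4829, -0.0355, 0.0819]
wrist_force: [-0.1, -3.8, 4.5]
tcp_pos: [0.4829, -0.0352, 0.0826]
wrist_force: [-0.8, -3.1, 4.3]
tcp_pos: [0.4829, -0.0349, 0.0834]
wrist_force: [-0.0, -1.4, 2.4]
tcp_pos: [0.4829, -0.0349, 0.0844]
wrist_force: [-1.0, -1.0, -0.0]
tcp_pos: [0.4829, -0.035, 0.0855]
wrist_force: [0.7, -0.7, 0.1]
tcp_pos: [0.4829, -0.0352, 0.0866]
wrist_force: [-0.7, -0.5, 0.1]
```

The force stayed soft, rising to about 4 N over roughly 3 mm, and then went stiff to 12 N. That fits the lever reaching its hard stop, so I won't press again, which would count the specimen twice. I'll withdraw and check.

```bash
python3 -m jog '{"delta_pos":[[0,0,5],[0,0,15],[0,0,25],[0,0,30],[0,0,30],[0,-20,20],[-5,-35,0],[-10,-35,0],[-10,-35,0],[-10,-35,0]],"rot":[[0,0,0],[0,0,0],[0,0,0],[0,0,0],[0,0,0],[0,0,0],[0,0,0],[0,0,0],[0,0,0],[0,0,0]],"grip":[0,0,0,0,0,0,0,0,0,0]}'
python3 -m jog '{"delta_pos":[[-10,-35,0],[-10,-35,0],[-10,-35,0],[-10,-35,0],[-10,-35,0],[0,0,0],[0,0,0],[0,0,0],[0,0,0],[0,0,0]],"rot":[[0,0,0],[0,0,0],[0,0,0],[0,0,0],[0,0,0],[0,0,0],[0,0,0],[0,0,0],[0,0,0],[0,0,0]],"grip":[0,0,0,0,0,0,0,0,0,0]}'
python3 - <<'E'
from h import *
a=cap('top','top4.png'); b=cap('scene','s4.png')
f=lambda im,y,x,h,w,k:cv2.resize(im[y:y+h,x:x+w],None,fx=k,fy=k,interpolation=cv2.INTER_CUBIC)
S=b['frame'][:,:,::-1]; T=a['frame'][:,:,::-1]
o=cv2.imread('pics/scene1.png'); t=cv2.imread('pics/top1.png')
R=(225,270,65,80)
cv2.imwrite('pics/end.png',np.vstack([np.hstack([f(o,*R,5),f(S,*R,5)]),np.hstack([f(t,200,245,50,80,5),f(T,200,245,50,80,5)])]))
d=np.abs(T.astype(int)-t).max(2)[185:265,150:420]; print('changed px',(d>60).sum(),np.argwhere(d>60)[:10])
E
```

```text
time_s: 6.35
tcp_pos: [0.4471, -0.1965, 0.2122]
ee_rot: [[-0.012, -1.0, 0.001], [-1.0, 0.012, -0.0], [-0.0, -0.001, -1.0]]
wrist_force: [-0.4, 0.5, 1.2]
gripper_width: 0.008
time_s: 7.18
tcp_pos: [0.3983, -0.3693, 0.2118]
ee_rot: [[-0.011, -1.0, 0.0], [-1.0, 0.011, -0.0], [0.0, -0.0, -1.0]]
wrist_force: [0.7, 0.1, 0.0]
gripper_width: 0.004
changed px 2121 [[  7 227]
 [  7 228]
 [  7 229]
 [  8 226]
 [  8 227]
 [  8 228]
 [  8 229]
 [  8 230]
 [  9 226]
 [  9 227]]
```

View pics/end.png

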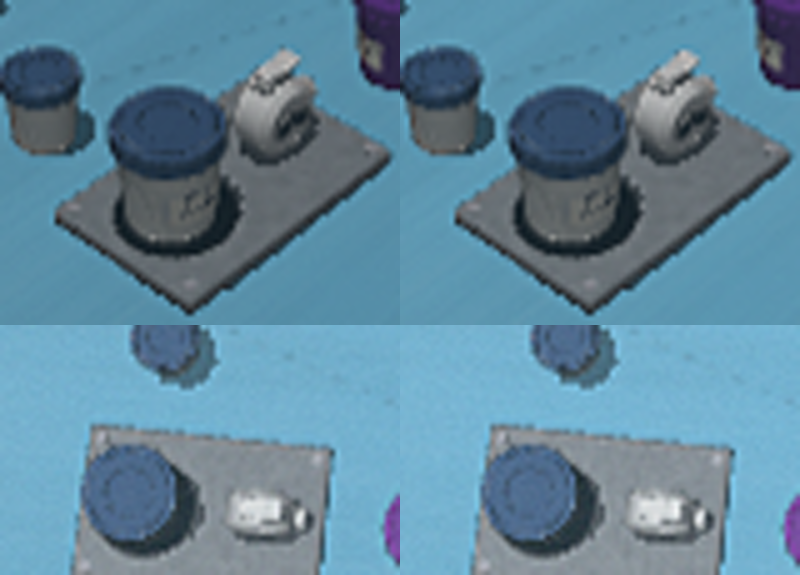

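Before (left) and after (right) look the same: the plate and cup haven't moved and the lever is up again. The lever also stands well proud of the counter's body, so the stiff stop was the lever's own.

```bash
python3 -c "from station import finish_job; print(finish_job())"
```

```text
the job is handed in; nothing more can be done
None
```

I pressed the lever of the blue-lidded cup's counter once with the shut fingertips, let it spring back, withdrew and handed the job in. The arm's clock stood at about 7 s.

- **Press:** the force stayed soft, reaching about 4 N over roughly 3 mm, then went stiff to about 13 N vertically (about 14 N in all, against the 25 N limit). I held it there for at least 0.25 s. The lever angle can't be read directly, so "fully down" is inferred from that force pattern and from a picture showing the lever flush.
- **After release:** the wrist force fell to about zero. Before and after pictures show the lever up again, and the blue station and its cup not visibly moved.
- **A check that settled nothing:** the pixel comparison of the top view flagged 2121 changed pixels. I took these to be the withdrawn arm and its shadow at the right, near the right-hand red station, but did not confirm it. I also did not compare the red stations and the bystanders closely; the arm only passed well above them and met no contact force.
- **Measuring:** the top and wrist cameras disagreed by 2–4 mm along y on the plate's edge and the lever's end. That was within what the press allowed.

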